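# Fit the stop rod into its spring clamp

### The arm

A 6-joint arm with a two-finger parallel gripper is mounted at the origin on the work surface. World frame = base frame: x ahead of the robot, y to its left, z up, the work surface at z = 0. Lengths are in m, angles in degrees, forces in N, time in s.
With the tool pointing down it reaches from about 0.3 to 0.775 m from the base axis. Payload 14.6 kg.
Tool frame: the origin (TCP) lies on the centre line of the jaws, within the pads' length; the fingertips stand 8 mm ahead of it and the grasp point (between the pads) lies 11 mm behind it (nose_length is the distance from the TCP to the fingertips, in m); x points along the fingers, y is the direction in which the jaws open and shut, and the axes are right-handed (so a half turn about x gives the same grasp; the last joint's range is limited). The gripper opens to 85 mm and grips with 20 to 120 N. Pads are 22 mm wide; open, the fingers measure 114 mm over their backs; the gripper's body (76 mm by 85 mm) begins 54 mm behind the grasp point. The pads swing forward as they close: fully open they stand 13 mm farther back than shut.
Start: joints at [-74.748, 17.183, 87.147, -0, 75.671, -3.816], TCP at [0.18, -0.52, 0.239] pointing down, gripper open.
Joint ranges: [-173.82, 173.82], [-45.26, 126.66], [13.44, 144.39], [-59.66, 239.66], [0, 175.72], [-146.38, 146.38]. Speed limits (degrees/s): [127.2, 127.2, 147.25, 180, 180, 180].

### API

Orientations are given as [roll, pitch, yaw] about the fixed x, y, z axes, in that order (R = Rz(yaw) Ry(pitch) Rx(roll)).
In Python, from workcell import sense, snapshot, job_done, nose_length gives the robot as it stands.
- The arm moves only by the shell command python3 -m jog 'ROWS'. ROWS is a JSON object of lists of equal length, an entry for each row: "dr": the turn, a rotation vector about the tool's x, y, z in degrees, a list of three; "linear": the shift along the tool's x, y, z in cm, a list of three; "fingers": the opening, from 0 (shut) to 1 (fully open). In form: {"dr": [[wx, wy, wz], ...], "linear": [[tx, ty, tz], ...], "fingers": [fingers, ...]}. A call has 1 to 5 rows; each row shifts and turns the commanded pose from where the row before left it, along the tool's axes as they then stand; what a row does not reach is not made up. A row lasts 1/12 s, in which the tool goes at most 41.7 mm and 7.16 degrees, less where a joint would pass 70% of its speed; a pose out of reach is approached as far as the arm can. A call is refused whole if a number of a shift passes 4.17 or a number of a turn 7.16, either way. A call with a gripper value outside its range is refused whole. The fingers move at their own pace and stop on an object; the grip force is fixed at half the most. Time passes only in rows, so rows that do not move let the fingers close. It gives the time, the measured TCP pose, the force and the opening at its end, in the units of the state.
- sense(): the state, without advancing time (a new reading comes with each control period).
- snapshot(name): name is "scene" or "top" or "wrist"; returns a dict with "image" (400x640x3 uint8, blue, green, red), "depth" (400x640 float32, m along the optical axis (not along the pixel's ray), 0 where there is no reading), "intrinsics" (3x3 intrinsics, pixels), "k1" (the pictures are not rectified: a ray, as slopes to the right and down, at radius r is drawn at 1 + k1 r^2 times it, then the intrinsics apply), "extrinsics" (4x4, takes a point from camera to world coordinates); the wrist camera has in their place "tool_from_camera" (4x4, takes a point from camera to tool coordinates, whose origin is the TCP and whose axes are the tool frame's). Camera axes: x right, y down, z forward; pixel columns grow to the right and rows downward; lengths in m; the calibration is good to about 2 mm. A picture is of the moment at which its call begins: read the wrist's pose just before it.
- job_done(): hands the job in, once; it reports no verdict.
The state is a dict: "time": time; "joint_positions": joint angles; "joint_vel": joint speeds; "joint_efforts": joint torques, N m; "ee_pos": TCP position; "tool_rot": TCP orientation; "ft_force": force on the tool from outside, world axes, zero at the start; "wrist_torque": the same for the moment, N m; "gripper_width": finger opening in m.
Only numpy, scipy, OpenCV 4.12 (cv2) and the standard library are available. Lean on these libraries where they do the work, as an engineer would, in place of code of your own. Each camera call takes 0.05 s, during which the arm holds its last target. There are 200 camera calls.

### The job

Take the steel stop rod that stands upright on its orange foot, lay it on its side in the open V of the blue stop bed with its tip towards the clamp but still outside it, then slide it along the V into the clamp, under the spring plunger, until the foot sits flush against the end of the bed and the plunger has dropped into the rod's groove. Let go and leave it there, without shifting or tipping the glue bottle, the tape measure or the slatted panel.

Things in the scene. Friction and masses are not known exactly. Their poses are not given: they have to be found in the camera images.
- rod: Stop rod, 0.2-0.35 kg, 180 mm long: orange round foot (dia 36, 20 thick) with a steel shaft (dia 16) rising 160 mm from its middle. Starts upright on its foot. Origin: centre of the foot's underside; +z along the shaft to the tip; round about z. Centre of mass 88 mm up z. Dark groove (dia 12) from z = 143 to 154 mm.
- rod_face (a point): On the rod's axis where the shaft leaves the foot (20 mm up the rod's z): the foot's face that must meet the end of the bed. Axes as rod.
- rod_tip (a point): Centre of the rod's tip, 180 mm up the rod's z. The last 10 mm of the shaft taper to dia 7. Axes as rod.
- fixture: Stop bed, fixed. Origin: bench level, centre of its dark steel base (190 along x, 100 along y, 10 thick); +x along the bed from open end to clamp, z up. Above the base a slippery white plastic 90-degree V, open above, walls up to 16 mm each side of y = 0, runs from x = -80 to +70 mm. The shaft lying in it has its axis at y = 0, z = 55 mm, about level with the walls' top edges.
- bed_end (a point): On the axis of a shaft lying in the V, at the bed's open end face (x = -80, y = 0, z = 55 mm in fixture, same axes). Home: rod_face is here, the foot hanging outside the bed over free space. The rod lies balanced in the V while its face is less than 65 mm out from here.
- clamp_mouth (a point): On the same axis at the entrance of the blue clamp (x = +30, y = 0, z = 55 mm in fixture, same axes). The clamp bridges the V from x = +30 to +70 mm, open at both ends: 44 wide in y, inside 28 wide, roof 12 mm above the axis, top at z = 75. The rod enters only by sliding along the V. Home, its tip stands out 10 mm behind.
- plunger (a joint): Spring plunger with red knob in the clamp at fixture x = +50 mm, upright, bearing on the rod's upper side. Value: how far it is lifted, m: 0 without rod, about 0.003 on the full shaft, 0.001-0.002 in the groove. Spring about 3 N at 0, +0.6 N per mm. The tapered tip lifts it; sliding past takes about 5 N, more with the rod askew; its nose is a smooth ball.
- glue: Bystander: a white glue bottle with red cap and yellow label, 54 mm diameter, 150 mm tall, upright. Origin: centre of its underside.
- tape: Bystander: a yellow and black tape measure standing on edge, 70 x 36 mm, 62 mm tall. Origin: centre of its underside.
- panel: Bystander: a sample of slatted wall panel, black board with four pale slats, 130 x 260 mm, 19 mm thick, lying flat. Origin: centre of its underside.
There are look-alikes about, which are no part of the job. What is meant by the rod is not green or purple, and is the larger of those in its own colour.

How it is judged:
By the outcome, as a careful person would: the job done as asked, in the order asked, and still so for the second after the job is handed in, with the robot touching nothing.
It also fails if it takes over 56 s, if anything falls off the work surface, if the arm or the gripper's body presses on something with over 40 N, if the wrist force passes 120 N, or if a joint passes its speed limit or range.

## Working session

There is one attempt and no reset: what is moved stays moved. The work goes in short steps, Python scripts to look and compute and a shell command to move; the robot and the scene stay as the last step left them, time stands still between calls to the robot, and variables do not carry over. Pictures are saved under pics/ and viewed, about 8 in all and at most 12, crops included, and the job is handed in when it is done.

```bash
mkdir -p pics
cat > h.py <<'E'
import numpy as np, cv2
from workcell import sense, snapshot, job_done, nose_length
from scipy.spatial.transform import Rotation as R
def toolT():
    s=sense(); T=np.eye(4); T[:3,:3]=R.from_euler('xyz',s['tool_rot'],degrees=True).as_matrix(); T[:3,3]=s['ee_pos']; return T
def cloud(s,T):
    K=np.array(s['intrinsics']); d=s['depth']; v,u=np.mgrid[0:400,0:640]
    p=np.stack([u,v],-1).reshape(-1,1,2).astype(float)
    n=cv2.undistortPoints(p,K,np.array([s['k1'],0,0,0,0.])).reshape(400,640,2)
    P=np.dstack([n*d[...,None],d]); W=P@T[:3,:3].T+T[:3,3]; W[d==0]=np.nan; return W
def snap(name):
    T=toolT(); s=snapshot(name)
    T=np.array(s['extrinsics']) if name!='wrist' else T@np.array(s['tool_from_camera'])
    return s,T,cloud(s,T)
E
python3 - <<'E'
from h import *
print(sense(),nose_length)
for n in ('scene','top'):
    s,T,W=snap(n); cv2.imwrite(f'pics/{n}0.png',s['image']); np.save(f'{n}.npy',W); print(n,T.round(3).tolist(),s['k1'])
E
```

```text
{'time': 0.0, 'joint_positions': array([-7.47481472e+01,  1.72171256e+01,  8.71811662e+01, -4.65883709e-04,
        7.56697260e+01, -3.81609022e+00]), 'joint_vel': array([ 0.04320064, -0.08794823,  0.06173069, -0.03188595, -0.00245116,
       -0.1060506 ]), 'joint_efforts': array([ 3.02829714e-03, -5.43501878e+01, -3.61790800e+01,  3.41358498e-05,
        4.00705831e-03, -4.83633016e-05]), 'ee_pos': array([ 0.17961289, -0.51960511,  0.23870058]), 'tool_rot': array([-93.43597867,  89.93198063, 105.63207994]), 'ft_force': array([-0.09284927,  0.39671236, -0.80324213]), 'wrist_torque': array([-0.0174337 , -0.00715577, -0.02110589]), 'gripper_width': 0.08547619599971573} 0.008
scene [[0.867, 0.4, -0.297, 0.896], [0.498, -0.691, 0.524, -0.558], [0.004, -0.602, -0.798, 0.851], [0.0, 0.0, 0.0, 1.0]] 0.024756778825566848
top [[0.0, -0.98, 0.198, 0.401], [-1.0, -0.001, -0.004, -0.056], [0.004, -0.198, -0.98, 1.17], [0.0, 0.0, 0.0, 1.0]] -0.045975766821072336
```

View pics/scene0.png

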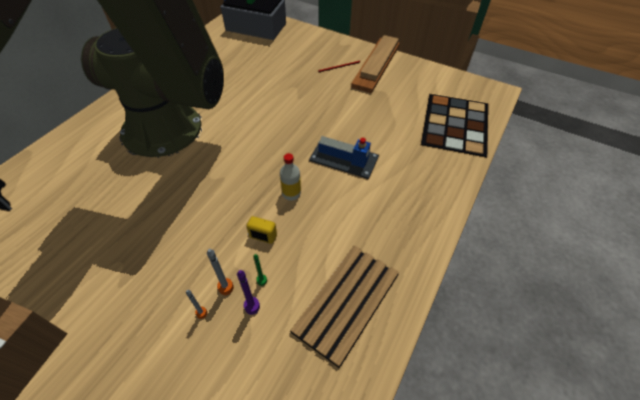

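View pics/top0.png

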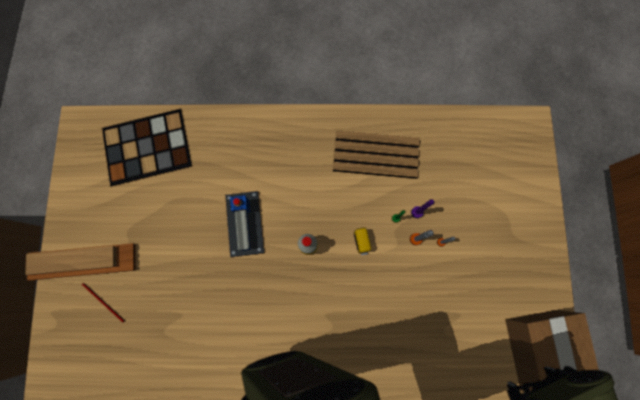

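The big orange-footed rod is at scene (225,287), with its tip at (211,253); in the top view its foot is at about (415,239). The small orange one is to its right in top, with green and purple rods above. The bed is at top (244,223) with the clamp (red knob) at (238,203), towards +x. Glue is at (308,243), tape at (363,240).

Run:
```python
from h import *
for n,box in (('top',[(395,195,460,255),(215,180,275,265),(295,225,380,260)]),('scene',[(180,240,275,325),(300,130,385,180),(240,150,310,245)])):
    W=np.load(n+'.npy'); im=cv2.imread(f'pics/{n}0.png'); hsv=cv2.cvtColor(im,cv2.COLOR_BGR2HSV)
    for b in box:
        w=W[b[1]:b[3],b[0]:b[2]].reshape(-1,3); h=hsv[b[1]:b[3],b[0]:b[2]].reshape(-1,3)
        ok=np.isfinite(w[:,2])&(w[:,2]>.006)
        lab=np.zeros((b[3]-b[1],b[2]-b[0]),np.uint8); lab[ok.reshape(lab.shape)]=1
        k,L,st,c=cv2.connectedComponentsWithStats(lab); L=L.ravel()
        for i in range(1,k):
            if st[i,4]>25:
                q=w[L==i]; top=q[q[:,2]>q[:,2].max()-.012]; low=q[q[:,2]<.022]
                print(n,b,st[i],'min',q.min(0).round(3),'max',q.max(0).round(3),'topc',top.mean(0).round(3),'low',low.mean(0).round(3) if len(low) else '')
t=cv2.imread('pics/top0.png');s=cv2.imread('pics/scene0.png')
a=cv2.resize(t[180:265,215:275],(400,567),interpolation=cv2.INTER_CUBIC)
b=cv2.resize(s[235:325,180:275],(400,379),interpolation=cv2.INTER_CUBIC); b=cv2.copyMakeBorder(b,0,188,0,0,0)
cv2.imwrite('pics/c1.png',np.hstack([a,b]))
```

```text
top (395, 195, 460, 255) [ 16   4  24  19 206] min [ 0.58  -0.357  0.007] max [ 0.614 -0.32   0.181] topc [ 0.597 -0.337  0.175] low [ 0.595 -0.333  0.018]
top (395, 195, 460, 255) [ 0 15 10 13 67] min [ 0.567 -0.288  0.006] max [ 0.591 -0.267  0.131] topc [ 0.579 -0.273  0.126] low [ 0.575 -0.277  0.014]
top (395, 195, 460, 255) [ 15  35  24  15 198] min [ 0.5   -0.346  0.007] max [ 0.533 -0.314  0.183] topc [ 0.517 -0.331  0.176] low [ 0.514 -0.326  0.018]
top (395, 195, 460, 255) [ 42  42  19  10 102] min [ 0.495 -0.419  0.006] max [ 0.519 -0.395  0.125] topc [ 0.506 -0.407  0.12 ] low [ 0.506 -0.405  0.013]
top (215, 180, 275, 265) [  10   11   39   66 2053] min [0.465 0.119 0.006] max [0.662 0.239 0.103] topc [0.612 0.184 0.099] low [0.555 0.173 0.01 ]
top (295, 225, 380, 260) [ 58   2  19  28 362] min [ 0.472 -0.199  0.006] max [ 0.547 -0.146  0.067] topc [ 0.51  -0.169  0.061] low [ 0.492 -0.164  0.013]
top (295, 225, 380, 260) [  3   9  20  22 335] min [ 0.469 -0.041  0.007] max [0.521 0.011 0.153] topc [ 0.497 -0.015  0.15 ] low [ 0.469 -0.013  0.007]
scene (180, 240, 275, 3
[... 525 characters left out ...]
 [ 0.618 -0.323  0.181] topc [ 0.602 -0.342  0.175] low [ 0.604 -0.343  0.018]
scene (180, 240, 275, 325) [  6  50  21  28 222] min [ 0.5   -0.42   0.006] max [ 0.523 -0.396  0.125] topc [ 0.512 -0.409  0.12 ] low [ 0.514 -0.409  0.013]
scene (300, 130, 385, 180) [   9    5   70   43 1774] min [0.467 0.116 0.006] max [0.664 0.238 0.104] topc [0.615 0.183 0.099] low [0.578 0.157 0.01 ]
scene (240, 150, 310, 245) [ 39   4  22  46 737] min [ 0.476 -0.044  0.007] max [0.527 0.001 0.152] topc [ 0.501 -0.018  0.148] low [ 0.51  -0.033  0.014]
scene (240, 150, 310, 245) [  6  67  31  27 626] min [ 0.476 -0.196  0.006] max [ 0.549 -0.15   0.065] topc [ 0.515 -0.175  0.06 ] low [ 0.523 -0.184  0.015]
```

View pics/c1.png

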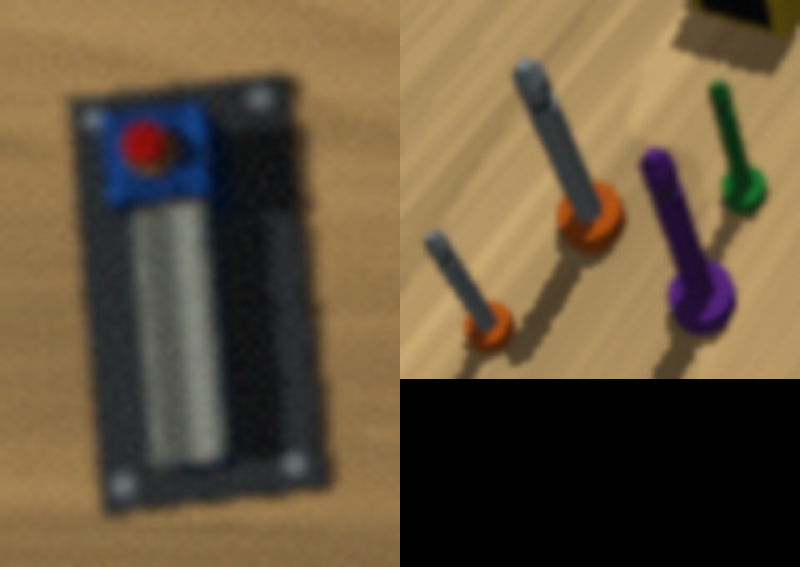

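The bed runs nearly along world +x and its clamp end is far from the robot, so the tip must point to +x. I'll take the shaft with the tool tilted 25° below horizontal. I'll lay it down by pitching, then push the foot home.

```bash
cat >> h.py <<'E'
def pose(d_az,pitch,ysign=1):
    a,p=np.radians([d_az,pitch]); x=np.array([np.cos(a)*np.cos(p),np.sin(a)*np.cos(p),-np.sin(p)])
    y=ysign*np.array([-np.sin(a),np.cos(a),0]); return np.c_[x,y,np.cross(x,y)]
def plan(Rt,pt,n,T=None):
    T=toolT() if T is None else T; R0=T[:3,:3]; rv=R.from_matrix(R0.T@Rt).as_rotvec(); dp=(np.array(pt)-T[:3,3])/n
    print('n',n,'dr/row',np.degrees(rv/n).round(2).tolist())
    for i in range(n): print((100*(R0@R.from_rotvec(rv*i/n).as_matrix()).T@dp).round(2).tolist(),end=', ')
    print()
E
python3 - <<'E'
from h import *
print(toolT().round(3))
G=np.array([.518,-.332,.062])
for sg in (1,-1):
    Rt=pose(-32.5,25,sg); plan(Rt,G-.12*Rt[:,0],14)
E
```

```text
[[-0.     0.327 -0.945  0.18 ]
 [ 0.001 -0.945 -0.327 -0.52 ]
 [-1.    -0.001 -0.     0.239]
 [ 0.     0.     0.     1.   ]]
n 14 dr/row [-7.99, -2.46, 5.09]
[0.9, -1.08, -2.24], [0.72, -0.83, -2.41], [0.55, -0.54, -2.53], [0.4, -0.23, -2.61], [0.29, 0.11, -2.63], [0.2, 0.45, -2.6], [0.14, 0.79, -2.52], [0.12, 1.13, -2.39], [0.14, 1.44, -2.22], [0.19, 1.72, -2.01], [0.27, 1.96, -1.76], [0.38, 2.16, -1.48], [0.52, 2.3, -1.19], [0.69, 2.4, -0.89], 
n 14 dr/row [3.27, 4.31, 2.09]
[0.9, -1.08, -2.24], [1.02, -1.24, -2.1], [1.13, -1.4, -1.94], [1.21, -1.55, -1.77], [1.28, -1.69, -1.59], [1.33, -1.82, -1.39], [1.36, -1.94, -1.18], [1.36, -2.05, -0.96], [1.35, -2.15, -0.74], [1.32, -2.24, -0.51], [1.27, -2.31, -0.29], [1.19, -2.36, -0.06], [1.1, -2.4, 0.16], [1.0, -2.42, 0.38],
```

```bash
python3 -m jog '{"dr":[[3.27,4.31,2.09],[3.27,4.31,2.09],[3.27,4.31,2.09],[3.27,4.31,2.09],[3.27,4.31,2.09]],"linear":[[0.9,-1.08,-2.24],[1.02,-1.24,-2.1],[1.13,-1.4,-1.94],[1.21,-1.55,-1.77],[1.28,-1.69,-1.59]],"fingers":[0.55,0.55,0.55,0.55,0.55]}'
python3 -m jog '{"dr":[[3.27,4.31,2.09],[3.27,4.31,2.09],[3.27,4.31,2.09],[3.27,4.31,2.09],[3.27,4.31,2.09]],"linear":[[1.33,-1.82,-1.39],[1.36,-1.94,-1.18],[1.36,-2.05,-0.96],[1.35,-2.15,-0.74],[1.32,-2.24,-0.51]],"fingers":[0.55,0.55,0.55,0.55,0.55]}'
python3 -m jog '{"dr":[[3.27,4.31,2.09],[3.27,4.31,2.09],[3.27,4.31,2.09],[3.27,4.31,2.09],[0,0,0]],"linear":[[1.27,-2.31,-0.29],[1.19,-2.36,-0.06],[1.1,-2.4,0.16],[1.0,-2.42,0.38],[0,0,0]],"fingers":[0.55,0.55,0.55,0.55,0.55]}'
python3 - <<'E'
from h import *
s=sense(); print(s['joint_positions'].round(1)); print(toolT().round(3))
s,T,W=snap('wrist'); cv2.imwrite('pics/w1.png',s['image']); np.save('w1.npy',W)
G=np.array([.518,-.332,.062]); Rt=pose(-32.5,25,-1); plan(Rt,G-.12*Rt[:,0],1)
E
```

```text
time: 0.52
ee_pos: [0.2682, -0.4313, 0.1939]
tool_rot: [162.5, 65.9, -15.2]
ft_force: [1.4, 0.4, -0.2]
gripper_width: 0.0471
time: 0.93
ee_pos: [0.3489, -0.3513, 0.1533]
tool_rot: [170.7, 44.7, -22.9]
ft_force: [1.4, 0.7, 0.5]
gripper_width: 0.047
time: 1.35
ee_pos: [0.3851, -0.3139, 0.1376]
tool_rot: [175.5, 35.2, -24.5]
ft_force: [-0.8, -0.6, 0.7]
gripper_width: 0.047
[-54.9   7.2 132.5 111.6  26.4 -47.1]
[[ 0.743 -0.371 -0.556  0.385]
 [-0.338 -0.926  0.166 -0.314]
 [-0.577  0.065 -0.814  0.138]
 [ 0.     0.     0.     1.   ]]
n 1 dr/row [8.81, 10.07, 7.48]
[3.16, -5.47, 0.42],
```

View pics/w1.png

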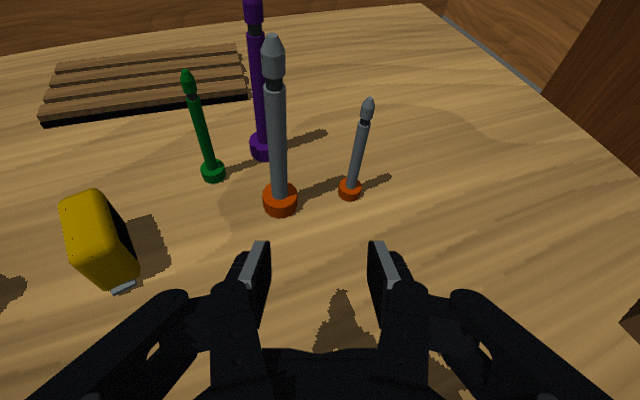

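The rod is ahead of the jaws: foot at (280,200), groove at (274,82). The move fell short near a wrist singularity, so I'll measure the rod and correct.

Run:
```python
from h import *
W=np.load('w1.npy'); q=W[30:220,255:300].reshape(-1,3); q=q[np.isfinite(q).all(1)]
q=q[(np.hypot(q[:,0]-.518,q[:,1]+.332)<.03)]
for a,b in ((.004,.02),(.03,.08),(.08,.13),(.17,.19)):
    m=q[(q[:,2]>a)&(q[:,2]<b)]; print(a,len(m),m.mean(0).round(4),m.min(0).round(3),m.max(0).round(3))
G=np.array([.518,-.332,.062])
for az,p in ((-32.5,25),(-26,28)):
    Rt=pose(az,p,-1); plan(Rt,G-.09*Rt[:,0],3)
```

```text
0.004 738 [ 0.5124 -0.3307  0.016 ] [ 0.502 -0.351  0.004] [ 0.536 -0.315  0.02 ]
0.03 633 [ 0.5135 -0.3312  0.057 ] [ 0.51 -0.34  0.03] [ 0.522 -0.325  0.08 ]
0.08 967 [ 0.5136 -0.3313  0.1067] [ 0.51 -0.34  0.08] [ 0.522 -0.325  0.13 ]
0.17 373 [ 0.5163 -0.3324  0.1745] [ 0.512 -0.34   0.17 ] [ 0.523 -0.325  0.179]
n 3 dr/row [2.94, 3.36, 2.49]
[2.03, -1.68, -0.02], [1.95, -1.77, 0.18], [1.85, -1.83, 0.39], 
n 3 dr/row [1.86, 2.44, 0.57]
[1.98, -1.36, -0.14], [1.97, -1.38, -0.01], [1.96, -1.4, 0.12],
```

```bash
python3 -m jog '{"dr":[[1.86,2.44,0.57],[1.86,2.44,0.57],[1.86,2.44,0.57],[0,0,0],[0,0,0]],"linear":[[1.98,-1.36,-0.14],[1.97,-1.38,-0.01],[1.96,-1.4,0.12],[0,0,0],[0,0,0]],"fingers":[0.55,0.55,0.55,0.55,0.55]}'
python3 - <<'E'
from h import *
s=sense(); print(s['joint_positions'].round(1)); print(toolT().round(3))
G=np.array([.5185,-.333,.062]); Rt=pose(-26,28,-1); plan(Rt,G-.07*Rt[:,0],2);plan(Rt,G+.011*Rt[:,0],4)
E
```

```text
time: 1.82
ee_pos: [0.4345, -0.3004, 0.1123]
tool_rot: [179.2, 29.4, -25.0]
ft_force: [0.1, -0.1, 0.1]
gripper_width: 0.047
[-47.2  16.3 131.2 141.8  32.1 -68.4]
[[ 0.789 -0.417 -0.451  0.435]
 [-0.368 -0.909  0.195 -0.3  ]
 [-0.492  0.012 -0.871  0.112]
 [ 0.     0.     0.     1.   ]]
n 2 dr/row [0.63, 0.72, 0.43]
[1.65, -0.35, 0.06], [1.65, -0.36, 0.09], 
n 4 dr/row [0.31, 0.36, 0.22]
[2.85, -0.15, -0.02], [2.85, -0.16, -0.0], [2.85, -0.17, 0.02], [2.85, -0.18, 0.04],
```

```bash
python3 -m jog '{"dr":[[0.63,0.72,0.43],[0.63,0.72,0.43],[0,0,0],[0,0,0],[0,0,0]],"linear":[[1.65,-0.35,0.06],[1.65,-0.36,0.09],[1.6,0,0],[1.6,0,0],[1.6,0,0]],"fingers":[0.55,0.55,0.55,0.55,0.55]}'
python3 -m jog '{"dr":[[0,0,0],[0,0,0],[0,0,0],[0,0,0]],"linear":[[1.2,0,0],[1.2,0,0],[0.9,0,0],[0,0,0]],"fingers":[0.55,0.55,0.55,0.55]}'
python3 - <<'E'
from h import *
s=sense(); print(s['joint_positions'].round(1)); print(toolT().round(3))
G=np.array([.5185,-.333,.062]); Rt=pose(-26,28,-1); plan(Rt,G+.011*Rt[:,0],1)
s,T,W=snap('wrist'); cv2.imwrite('pics/w2.png',s['image'])
E
```

```text
time: 2.23
ee_pos: [0.5013, -0.3262, 0.0739]
tool_rot: [180.0, 27.8, -26.1]
ft_force: [0.7, 0.8, 0.2]
gripper_width: 0.0468
time: 2.57
ee_pos: [0.5275, -0.3393, 0.0582]
tool_rot: [180.0, 27.8, -26.2]
ft_force: [-0.8, 0.8, 0.8]
gripper_width: 0.0468
[-41.   33.  117.2 155.9  33.9 -76.8]
[[ 0.794 -0.441 -0.419  0.527]
 [-0.39  -0.898  0.205 -0.339]
 [-0.467  0.001 -0.884  0.058]
 [ 0.     0.     0.     1.   ]]
n 1 dr/row [-0.04, -0.19, -0.14]
[-0.04, -0.17, 0.17],
```

View pics/w2.png

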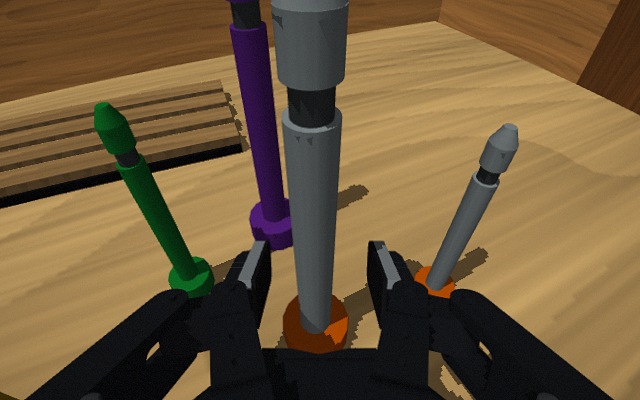

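The shaft is centred between the pads, with the purple and small orange rods clear. Closing, then lifting.

```bash
python3 -m jog '{"dr":[[0,0,0],[0,0,0],[0,0,0],[0,0,0],[0,0,0]],"linear":[[0,-0.17,0],[0,0,0],[0,0,0],[0,0,0],[0,0,0]],"fingers":[0,0,0,0,0]}'
python3 -m jog '{"dr":[[0,0,0],[0,0,0],[0,0,0],[0,0,0],[0,0,0]],"linear":[[0,0,0],[0,0,0],[-0.5,0,-0.9],[-1,0,-1.8],[-1,0,-1.8]],"fingers":[0,0,0,0,0]}'
python3 -m jog '{"dr":[[0,0,0],[0,0,0],[0,0,0],[0,0,0],[0,0,0]],"linear":[[-1.2,0,-2.4],[-1.2,0,-2.4],[-1.2,0,-2.4],[-1,0,-1.8],[0,0,0]],"fingers":[0,0,0,0,0]}'
python3 - <<'E'
from h import *
s=sense(); print(s['joint_positions'].round(1)); T=toolT();print(T.round(3))
# interim: lifted over, near bed, tool pointing az 4
Rt=pose(4,60,-1); plan(Rt,[.44,.05,.33],14)
W=np.load('top.npy')[180:265,215:275].reshape(-1,3); W=W[np.isfinite(W).all(1)]
for a,b in ((.035,.062),(.068,.08),(.085,.11),(.006,.014)):
    m=W[(W[:,2]>a)&(W[:,2]<b)]; r=cv2.minAreaRect(m[:,:2].astype(np.float32)*1000); print(a,len(m),m.mean(0).round(4),r)
W=np.load('scene.npy')[130:180,300:385].reshape(-1,3); W=W[np.isfinite(W).all(1)]
for a,b in ((.035,.062),(.068,.08),(.085,.11),(.006,.014)):
    m=W[(W[:,2]>a)&(W[:,2]<b)]; r=cv2.minAreaRect(m[:,:2].astype(np.float32)*1000); print(a,len(m),m.mean(0).round(4),r)
E
```

```text
time: 3.03
ee_pos: [0.5275, -0.3368, 0.0581]
tool_rot: [180.0, 27.8, -26.2]
ft_force: [-2.5, 1.8, 6.6]
gripper_width: 0.0142
time: 3.45
ee_pos: [0.5258, -0.336, 0.1083]
tool_rot: [-180.0, 28.0, -26.3]
ft_force: [0.9, -0.0, -2.7]
gripper_width: 0.0147
time: 3.87
ee_pos: [0.5283, -0.3375, 0.2146]
tool_rot: [179.9, 27.6, -26.3]
ft_force: [0.2, -0.1, -1.7]
gripper_width: 0.0142
[-40.7  12.6 115.9 128.2  16.3 -46.3]
[[ 0.795 -0.442 -0.415  0.528]
 [-0.393 -0.897  0.203 -0.337]
 [-0.463  0.002 -0.887  0.215]
 [ 0.     0.     0.     1.   ]]
n 14 dr/row [-1.51, -2.26, -1.59]
[-1.97, -2.2, 0.09], [-1.9, -2.26, 0.11], [-1.84, -2.31, 0.13], [-1.77, -2.37, 0.13], [-1.69, -2.42, 0.14], [-1.62, -2.47, 0.14], [-1.55, -2.51, 0.14], [-1.47, -2.56, 0.13], [-1.4, -2.6, 0.12], [-1.32, -2.64, 0.1], [-1.24, -2.68, 0.08], [-1.16, -2.72, 0.06], [-1.09, -2.75, 0.03], [-1.01, -2.78, 0.0], 
0.035 463 [0.5437 0.1754 0.05  ] ((558.892578125, 180.22279357910156), (152.33961486816406, 43.40056228637695), 3.135098934173584)
0.068 178 [0.6119 0.1836 0.0743] ((613.0936889648438, 184.94076538085938), (40.59202194213867, 44.56258010864258), 7.702260971069336)
0.085 37 [0.6124 0.1837 0.0982] ((612.2296752929688, 184.27784729003906), (16.475889205932617, 16.107860565185547), 28.11260223388672)
0.006 1257 [0.5555 0.1732 0.0097] ((580.9366455078125, 179.40667724609375), (230.4643096923828, 117.35551452636719), 1.0505249500274658)
0.035 482 [0.5581 0.1715 0.0472] ((561.543701171875, 170.80108642578125), (151.48973083496094, 45.04109573364258), 10.51865005493164)
0.068 137 [0.6179 0.1784 0.0745] ((615.4222412109375, 184.69375610351562), (39.11294937133789, 48.54995346069336), 9.863285064697266)
0.085 51 [0.6146 0.1817 0.0958] ((613.7023315429688, 185.4334716796875), (19.523868560791016, 17.734596252441406), 89.22097778320312)
0.006 810 [0.5788 0.1565 0.0094] ((562.236328125, 206.54132080078125), (190.83663940429688, 163.68153381347656), 6.576018810272217)
```

The rod is lifted (opening 14 mm, about 2 N more weight). Carrying it high across to the bed.

```bash
python3 -m jog '{"dr":[[-1.51,-2.26,-1.59],[-1.51,-2.26,-1.59],[-1.51,-2.26,-1.59],[-1.51,-2.26,-1.59],[-1.51,-2.26,-1.59]],"linear":[[-1.97,-2.2,0.09],[-1.9,-2.26,0.11],[-1.84,-2.31,0.13],[-1.77,-2.37,0.13],[-1.69,-2.42,0.14]],"fingers":[0,0,0,0,0]}'
python3 -m jog '{"dr":[[-1.51,-2.26,-1.59],[-1.51,-2.26,-1.59],[-1.51,-2.26,-1.59],[-1.51,-2.26,-1.59],[-1.51,-2.26,-1.59]],"linear":[[-1.62,-2.47,0.14],[-1.55,-2.51,0.14],[-1.47,-2.56,0.13],[-1.4,-2.6,0.12],[-1.32,-2.64,0.1]],"fingers":[0,0,0,0,0]}'
python3 -m jog '{"dr":[[-1.51,-2.26,-1.59],[-1.51,-2.26,-1.59],[-1.51,-2.26,-1.59],[-1.51,-2.26,-1.59],[0,0,0]],"linear":[[-1.24,-2.68,0.08],[-1.16,-2.72,0.06],[-1.09,-2.75,0.03],[-1.01,-2.78,0.0],[0,0,0]],"fingers":[0,0,0,0,0]}'
python3 - <<'E'
from h import *
s=sense(); print(s['joint_positions'].round(1)); T=toolT();print(T.round(3))
Rt=pose(4,90,-1); plan(Rt,[.42,.17,.30],10)
E
```

```text
time: 4.28
ee_pos: [0.5118, -0.2498, 0.2331]
tool_rot: [179.0, 34.9, -19.6]
ft_force: [0.8, -0.6, -1.8]
gripper_width: 0.0145
time: 4.7
ee_pos: [0.4954, -0.1419, 0.2612]
tool_rot: [178.5, 43.5, -11.4]
ft_force: [1.7, 1.1, -1.8]
gripper_width: 0.0142
time: 5.12
ee_pos: [0.4779, -0.0264, 0.2933]
tool_rot: [179.4, 52.5, -1.8]
ft_force: [-0.5, 0.1, -2.2]
gripper_width: 0.0144
[-10.  -12.2 117.1   8.1  38.2  76.5]
[[ 0.608 -0.023 -0.794  0.478]
 [-0.019 -1.     0.015 -0.026]
 [-0.794  0.007 -0.608  0.293]
 [ 0.     0.     0.     1.   ]]
n 10 dr/row [-0.5, -3.74, -0.21]
[-0.44, -1.95, 0.45], [-0.41, -1.96, 0.46], [-0.37, -1.96, 0.47], [-0.33, -1.97, 0.47], [-0.29, -1.97, 0.47], [-0.25, -1.98, 0.48], [-0.22, -1.98, 0.47], [-0.18, -1.99, 0.47], [-0.14, -1.99, 0.46], [-0.1, -2.0, 0.45],
```

```bash
python3 -m jog '{"dr":[[-0.5,-3.74,-0.21],[-0.5,-3.74,-0.21],[-0.5,-3.74,-0.21],[-0.5,-3.74,-0.21],[-0.5,-3.74,-0.21]],"linear":[[-0.44,-1.95,0.45],[-0.41,-1.96,0.46],[-0.37,-1.96,0.47],[-0.33,-1.97,0.47],[-0.29,-1.97,0.47]],"fingers":[0,0,0,0,0]}'
python3 -m jog '{"dr":[[-0.5,-3.74,-0.21],[-0.5,-3.74,-0.21],[-0.5,-3.74,-0.21],[-0.5,-3.74,-0.21],[-0.5,-3.74,-0.21]],"linear":[[-0.25,-1.98,0.48],[-0.22,-1.98,0.47],[-0.18,-1.99,0.47],[-0.14,-1.99,0.46],[-0.1,-2.0,0.45]],"fingers":[0,0,0,0,0]}'
python3 -m jog '{"dr":[[0,0,0],[0,0,0]],"linear":[[0,0,0],[0,0,0]],"fingers":[0,0]}'
python3 - <<'E'
from h import *
s=sense(); print(s['joint_positions'].round(1)); T=toolT();print(T.round(3))
s,Tc,W=snap('wrist'); cv2.imwrite('pics/w3.png',s['image']); np.savez('w3.npz',W=W,T=T)
E
```

```text
time: 5.53
ee_pos: [0.449, 0.0697, 0.2944]
tool_rot: [177.9, 71.5, -0.9]
ft_force: [-0.3, 0.1, -2.0]
gripper_width: 0.0142
time: 5.95
ee_pos: [0.4208, 0.1683, 0.2975]
tool_rot: [-2.5, 89.8, -178.7]
ft_force: [0.2, -0.1, -2.6]
gripper_width: 0.0138
time: 6.12
ee_pos: [0.4215, 0.1678, 0.2972]
tool_rot: [36.0, 90.0, -140.2]
ft_force: [0.9, 0.2, -2.8]
gripper_width: 0.0142
[ 17.1   2.3  96.8  -0.   81.  103.3]
[[-0.001  0.066 -0.998  0.421]
 [-0.001 -0.998 -0.066  0.168]
 [-1.     0.     0.001  0.297]
 [ 0.     0.     0.     1.   ]]
```

View pics/w3.png

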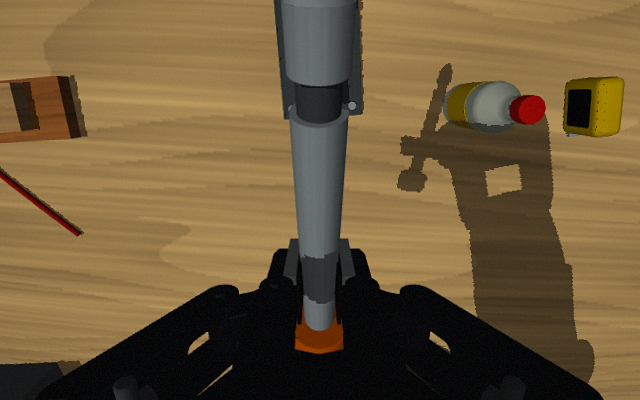

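The rod is held and blocks the view of the bed. I'll step sideways and forward, where the wrist camera can see the bed clear of it.

```bash
python3 -m jog '{"dr":[[0,0,0],[0,0,0],[0,0,0],[0,0,0],[0,0,0]],"linear":[[-1,2,-2.5],[-1,2,-2.5],[-1,2,-2.5],[0,2,-2.5],[0,0,0]],"fingers":[0,0,0,0,0]}'
python3 - <<'E'
from h import *
T=toolT();print(T.round(3))
s,Tc,W=snap('wrist'); cv2.imwrite('pics/w4.png',s['image']); np.savez('w4.npz',W=W,T=T)
Tl=(W.reshape(-1,3)-T[:3,3])@T[:3,:3]; Tl=Tl.reshape(400,640,3)
hsv=cv2.cvtColor(s['image'],cv2.COLOR_BGR2HSV)
# shaft in tool frame
for r in range(10,330,40):
    row=Tl[r,270:370]; d=row[:,0]; ok=(d<.06)&np.isfinite(d); 
    if ok.any(): print(r,ok.sum(),np.nanmean(row[ok],0).round(4),row[ok].min(0).round(4),row[ok].max(0).round(4))
E
```

```text
time: 6.58
ee_pos: [0.5291, 0.09, 0.3282]
tool_rot: [151.3, 89.8, -25.2]
ft_force: [0.1, -1.0, -2.7]
gripper_width: 0.014
[[ 0.003  0.06  -0.998  0.529]
 [-0.001 -0.998 -0.06   0.09 ]
 [-1.     0.002 -0.003  0.328]
 [ 0.     0.     0.     1.   ]]
10 73 [-0.0637  0.0003 -0.0919] [-0.0659 -0.0071 -0.0927] [-0.0606  0.0076 -0.0914]
50 67 [-0.0598  0.0004 -0.085 ] [-0.062  -0.0072 -0.0858] [-0.0546  0.008  -0.0848]
90 47 [-0.054   0.0003 -0.077 ] [-0.0561 -0.0054 -0.077 ] [-0.0508  0.0059 -0.0769]
130 58 [-0.0506  0.0001 -0.0673] [-0.0532 -0.0077 -0.0675] [-0.0442  0.0077 -0.0667]
170 52 [-0.0443  0.0001 -0.0554] [-0.0475 -0.0076 -0.0562] [-0.0385  0.0078 -0.0542]
210 46 [-0.0365  0.0001 -0.0406] [-0.0391 -0.0076 -0.0416] [-0.0302  0.0077 -0.0384]
250 86 [-0.014   0.     -0.0151] [-0.0297 -0.0195 -0.023 ] [ 0.0012  0.0196 -0.0074]
290 100 [-0.0281  0.0004 -0.0054] [-0.0399 -0.0166 -0.0132] [-0.0078  0.0174  0.0081]
```

View pics/w4.png

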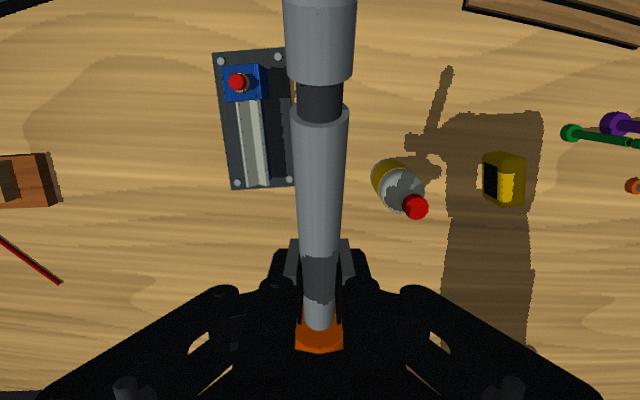

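The bed is visible at (250,120): knob (237,82), clamp (240,84), white V from (247,100) to (258,187). I'll fit the bed pose and the rod's pose in the hand from depth.

Run:
```python
from h import *
f=np.load('w4.npz'); W=f['W']; T=f['T']; im=cv2.imread('pics/w4.png'); hsv=cv2.cvtColor(im,cv2.COLOR_BGR2HSV)
Tl=((W.reshape(-1,3)-T[:3,3])@T[:3,:3]).reshape(400,640,3)
# rod ridge fit
p=Tl[130:235,314:326].reshape(-1,3); p=p[p[:,0]<-.02]
zs=np.linspace(p[:,2].min()+.003,p[:,2].max()-.003,12); c=[]
for z in zs:
    m=p[abs(p[:,2]-z)<.002]; c.append(np.median(m[:,0]))
k,b=np.polyfit(zs,c,1); ang=np.degrees(np.arctan(k)); th=np.radians(ang)
a=np.array([-np.sin(th),0,-np.cos(th)]); n=np.array([-np.cos(th),0,np.sin(th)])
P=np.array([b,0,0])-.008*n; P=P+a*(P[2]/np.cos(th)); print('angle',ang,'axis at z=0',P)
q=Tl[0:240,320]; s=(q-P)@a; r=(q-P)@n
for i in range(0,240):
    if i in range(76,126,2) or i<6: print(i,(s[i]*1e3).round(1),(r[i]*1e3).round(1),end=' | ')
print()
# bed
sub=np.zeros((400,640),bool); sub[45:195,205:290]=True
z=W[...,2]
def rect(mask,nm):
    m=W[mask]; print(nm,len(m),m.mean(0).round(4),cv2.minAreaRect(m[:,:2].astype(np.float32)*1000))
blue=sub&(hsv[...,0]>100)&(hsv[...,0]<130)&(hsv[...,1]>120)
rect(blue&(z>.068)&(z<.08),'clamptop')
red=sub&((hsv[...,0]<8)|(hsv[...,0]>172))&(hsv[...,1]>150)&(z>.08); rect(red,'knob')
wh=sub&(hsv[...,1]<50)&(hsv[...,2]>90)&(z>.03)&(z<.07); rect(wh,'V')
m=W[wh]; 
for x0 in np.arange(.485,.6,.01):
    l=m[abs(m[:,0]-x0)<.004]
    if len(l): i=l[:,2]<np.percentile(l[:,2],12); print(x0.round(3),len(l),'y',l[:,1].min().round(4),l[:,1].max().round(4),'bottom',l[i].mean(0).round(4),'ztop',l[:,2].max().round(4))
```

```text
angle 28.23288714895443 axis at z=0 [-0.00713656  0.          0.        ]
0 109.8 7.3 | 1 109.3 6.2 | 2 109.3 6.8 | 3 109.0 6.2 | 4 109.2 7.8 | 5 108.9 7.4 | 76 94.6 7.5 | 78 93.9 6.9 | 80 93.6 7.2 | 82 93.4 7.8 | 84 93.1 8.3 | 86 91.8 6.5 | 88 91.3 6.5 | 90 90.5 5.8 | 92 89.8 5.5 | 94 88.7 4.4 | 96 88.8 5.5 | 98 88.1 5.2 | 100 87.8 5.6 | 102 87.1 5.4 | 104 87.1 6.4 | 106 86.3 5.9 | 108 85.6 5.6 | 110 85.5 6.3 | 112 84.6 5.8 | 114 84.2 6.0 | 116 83.2 5.4 | 118 83.2 6.2 | 120 82.4 5.9 | 122 82.2 6.5 | 124 81.2 5.8 | 
clamptop 1045 [0.6171 0.1832 0.0736] ((616.8924560546875, 184.78770446777344), (39.9453010559082, 45.0091667175293), 7.249704360961914)
knob 227 [0.6166 0.1837 0.0982] ((616.56689453125, 184.49322509765625), (15.89672565460205, 16.33544158935547), 5.602705001831055)
V 1963 [0.5436 0.1764 0.0494] ((542.0635375976562, 175.900634765625), (110.63650512695312, 30.724668502807617), 7.012413024902344)
0.485 25 y 0.1571 0.1844 bottom [0.4881 0.17   0.0438] ztop 0.0544
0.495 136 y 0.1548 0.1855 bottom [0.4948 0.1705 0.0433] ztop 0.0554
0.505 134 y 0.1562 0.1856 bottom [0.5048 0.1716 0.0434] ztop 0.0562
0.515 136 y 0.1577 0.1867 bottom [0.5147 0.1729 0.0434] ztop 0.0551
0.525 137 y 0.1591 0.1883 bottom [0.5255 0.1748 0.0435] ztop 0.056
0.535 144 y 0.1593 0.1892 bottom [0.5343 0.1754 0.0434] ztop 0.0554
0.545 144 y 0.1608 0.1906 bottom [0.5453 0.176  0.0434] ztop 0.0562
0.555 153 y 0.1624 0.1931 bottom [0.5555 0.1773 0.0437] ztop 0.0553
0.565 161 y 0.1633 0.1938 bottom [0.5652 0.1787 0.0433] ztop 0.0558
0.575 154 y 0.1646 0.1954 bottom [0.5748 0.18   0.0429] ztop 0.0557
0.585 155 y 0.1658 0.1969 bottom [0.5846 0.1807 0.0432] ztop 0.0556
0.595 102 y 0.1675 0.1976 bottom [0.5947 0.1824 0.043 ] ztop 0.0561
```

Bed: yaw 7.0°, bed_end at about (0.4875, 0.1692, 0.055). In the hand the rod's axis is 28.2° from the tool's −z, passing near its s ≈ 62 mm. I'll hover with the face 59 mm out.

```bash
cat >> h.py <<'E'
YAW=7.0; u=np.array([np.cos(np.radians(YAW)),np.sin(np.radians(YAW)),0]); BE=np.array([.4875,.1692,.055]); P=np.array([-.0071,0,0])
E
python3 - <<'E'
from h import *
Rt=pose(YAW,118.2,-1); th=np.radians(28.23); print(Rt@[-np.sin(th),0,-np.cos(th)])
Pw=BE-.0173*u; t=Pw-Rt@P; print('final tcp',t)
plan(Rt,t+[0,0,.08],10)
E
```

```text
[9.92546016e-01 1.21869327e-01 5.23598752e-04]
final tcp [0.46699885 0.16668278 0.04874275]
n 10 dr/row [-0.35, -2.83, 0.08]
[1.99, -0.79, 0.56], [2.02, -0.8, 0.46], [2.03, -0.8, 0.35], [2.05, -0.81, 0.25], [2.06, -0.81, 0.14], [2.06, -0.81, 0.04], [2.06, -0.82, -0.07], [2.05, -0.82, -0.18], [2.04, -0.82, -0.28], [2.02, -0.82, -0.39],
```

```bash
python3 -m jog '{"dr":[[-0.35,-2.83,0.08],[-0.35,-2.83,0.08],[-0.35,-2.83,0.08],[-0.35,-2.83,0.08],[-0.35,-2.83,0.08]],"linear":[[1.99,-0.79,0.56],[2.02,-0.8,0.46],[2.03,-0.8,0.35],[2.05,-0.81,0.25],[2.06,-0.81,0.14]],"fingers":[0,0,0,0,0]}'
python3 -m jog '{"dr":[[-0.35,-2.83,0.08],[-0.35,-2.83,0.08],[-0.35,-2.83,0.08],[-0.35,-2.83,0.08],[-0.35,-2.83,0.08]],"linear":[[2.06,-0.81,0.04],[2.06,-0.82,-0.07],[2.05,-0.82,-0.18],[2.04,-0.82,-0.28],[2.02,-0.82,-0.39]],"fingers":[0,0,0,0,0]}'
python3 -m jog '{"dr":[[0,0,0],[0,0,0]],"linear":[[0,0,0],[0,0,0]],"fingers":[0,0]}'
python3 - <<'E'
from h import *
s=sense(); print(s['joint_positions'].round(1)); print(toolT().round(4))
Rt=pose(YAW,118.2,-1); t=BE-.0173*u-Rt@P
plan(Rt,t+[0,0,.03],3); plan(Rt,t+[0,0,.0],1)
a=snap('scene')[0]['image'][110:190,290:390]; b,_,W=snap('wrist'); np.savez('w5.npz',W=W,T=toolT())
cv2.imwrite('pics/w5.png',np.vstack([cv2.resize(a,(640,512),interpolation=3)[:300],b['image'][:300]]))
E
```

```text
time: 7.05
ee_pos: [0.4943, 0.1322, 0.2275]
tool_rot: [1.0, 75.7, -173.5]
ft_force: [0.7, -0.1, -2.6]
gripper_width: 0.0139
time: 7.47
ee_pos: [0.4638, 0.1696, 0.1281]
tool_rot: [0.0, 61.6, -172.7]
ft_force: [1.1, -0.2, -1.9]
gripper_width: 0.0144
time: 7.63
ee_pos: [0.4646, 0.1691, 0.1288]
tool_rot: [0.1, 61.7, -172.7]
ft_force: [0.4, 0.1, -1.9]
gripper_width: 0.0142
[14.2 32.1 85.4  3.3 90.6 96.2]
[[-4.702e-01  1.262e-01 -8.735e-01  4.646e-01]
 [-6.040e-02 -9.920e-01 -1.108e-01  1.691e-01]
 [-8.805e-01  6.000e-04  4.740e-01  1.288e-01]
 [ 0.000e+00  0.000e+00  0.000e+00  1.000e+00]]
n 3 dr/row [0.07, 0.03, -0.05]
[1.44, 0.09, -0.85], [1.44, 0.09, -0.85], [1.44, 0.09, -0.85], 
n 1 dr/row [0.2, 0.1, -0.15]
[6.95, 0.27, -3.97],
```

View pics/w5.png

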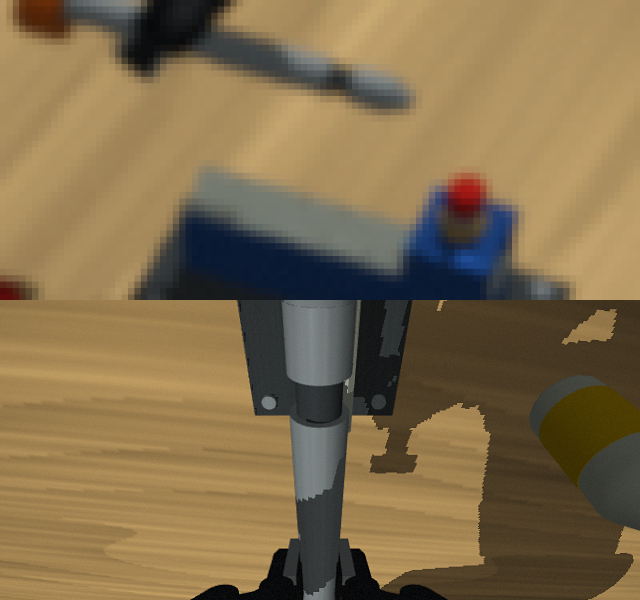

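The rod is parallel above the bed, foot towards the robot. I'll correct the 2.7 mm offset and lower in steps.

```bash
python3 -m jog '{"dr":[[0.07,0,-0.05],[0.07,0,-0.05],[0.07,0,-0.05],[0,0,0],[0,0,0]],"linear":[[1.44,0.09,-0.85],[1.44,0.09,-0.85],[1.44,0.09,-0.85],[0.88,0,-0.47],[0,0,0]],"fingers":[0,0,0,0,0]}'
python3 -m jog '{"dr":[[0,0,0],[0,0,0],[0,0,0],[0,0,0]],"linear":[[0.5,0,-0.27],[0.5,0,-0.27],[0,0,0],[0,0,0]],"fingers":[0,0,0,0]}'
python3 - <<'E'
from h import *
print(toolT().round(4))
Rt=pose(YAW,118.2,-1); t=BE-.0173*u-Rt@P; print(t)
plan(Rt,t,1)
E
```

```text
time: 8.15
ee_pos: [0.4679, 0.166, 0.0691]
tool_rot: [-0.0, 61.8, -173.1]
ft_force: [0.1, 0.7, -2.4]
gripper_width: 0.0145
time: 8.48
ee_pos: [0.4684, 0.1664, 0.0586]
tool_rot: [-0.0, 61.9, -173.1]
ft_force: [0.4, 0.1, -2.3]
gripper_width: 0.0142
[[-4.679e-01  1.205e-01 -8.755e-01  4.684e-01]
 [-5.660e-02 -9.927e-01 -1.064e-01  1.664e-01]
 [-8.820e-01 -2.000e-04  4.713e-01  5.860e-02]
 [ 0.000e+00  0.000e+00  0.000e+00  1.000e+00]]
[0.46699885 0.16668278 0.04874275]
n 1 dr/row [-0.07, -0.08, 0.05]
[0.94, -0.04, -0.34],
```

```bash
python3 -m jog '{"dr":[[0,0,0],[0,0,0],[0,0,0],[0,0,0]],"linear":[[0.35,0,-0.1],[0.35,-0.03,-0.13],[0,0,0],[0,0,0]],"fingers":[0,0,0,0]}'
python3 -m jog '{"dr":[[0,0,0],[0,0,0],[0,0,0]],"linear":[[0.18,0,-0.1],[0,0,0],[0,0,0]],"fingers":[0,0,0]}'
python3 -m jog '{"dr":[[0,0,0],[0,0,0]],"linear":[[0.07,0,-0.04],[0,0,0]],"fingers":[0,0]}'
```

```text
time: 8.82
ee_pos: [0.4669, 0.1665, 0.051]
tool_rot: [-0.0, 61.8, -173.1]
ft_force: [1.1, 0.8, -2.4]
gripper_width: 0.0141
time: 9.07
ee_pos: [0.4671, 0.1665, 0.049]
tool_rot: [-0.0, 61.9, -173.1]
ft_force: [-0.9, 0.6, -2.7]
gripper_width: 0.0142
time: 9.23
ee_pos: [0.4671, 0.1665, 0.0482]
tool_rot: [-0.0, 61.9, -173.1]
ft_force: [-0.1, 0.2, -2.5]
gripper_width: 0.014
```

```bash
python3 -m jog '{"dr":[[0,0,0],[0,0,0]],"linear":[[0.06,0,-0.03],[0,0,0]],"fingers":[0,0]}'
python3 -m jog '{"dr":[[0,0,0],[0,0,0]],"linear":[[0.06,0,-0.03],[0,0,0]],"fingers":[0,0]}'
```

```text
time: 9.4
ee_pos: [0.4671, 0.1665, 0.0475]
tool_rot: [-0.0, 61.9, -173.1]
ft_force: [-0.2, 0.0, -3.1]
gripper_width: 0.0141
time: 9.57
ee_pos: [0.4672, 0.1664, 0.047]
tool_rot: [-0.0, 61.9, -173.1]
ft_force: [0.3, -0.5, -1.4]
gripper_width: 0.0143
```

```bash
python3 -m jog '{"dr":[[0,0,0],[0,0,0]],"linear":[[0.05,0,-0.03],[0,0,0]],"fingers":[0,0]}'
python3 - <<'E'
from h import *
T=toolT(); s,_,W=snap('wrist'); im=s['image'];
cv2.imwrite('pics/w6.png',cv2.resize(im[:260,200:440],(600,650))[:600])
Tl=((W.reshape(-1,3)-T[:3,3])@T[:3,:3]).reshape(400,640,3)
p=Tl[130:225,314:326].reshape(-1,3); p=p[p[:,0]<-.02]
zs=np.linspace(p[:,2].min()+.003,p[:,2].max()-.003,12)
k,b=np.polyfit(zs,[np.median(p[abs(p[:,2]-z)<.002][:,0]) for z in zs],1); print(np.degrees(np.arctan(k)),b)
q=W[:230,318:322].reshape(-1,3); 
for r in range(0,230,30): print(r,W[r,320].round(4))
E
```

```text
time: 9.73
ee_pos: [0.4673, 0.1663, 0.0466]
tool_rot: [0.0, 61.9, -173.1]
ft_force: [-1.0, -2.8, 3.2]
gripper_width: 0.0144
28.754318942881618 -0.016393500172248894
0 [0.5805 0.1796 0.0617]
30 [0.5751 0.1789 0.0614]
60 [0.5692 0.1782 0.0616]
90 [0.5617 0.1773 0.0602]
120 [0.5538 0.1763 0.0601]
150 [0.5457 0.1753 0.0615]
180 [0.5358 0.1741 0.0622]
210 [0.5229 0.1725 0.0618]
```

View pics/w6.png

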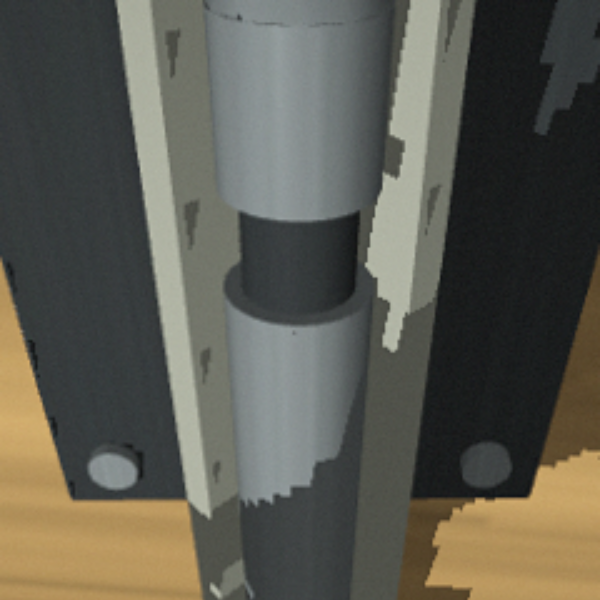

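The rod is seated in the V with the face about 58 mm out and the tip outside the clamp, and light contact is felt (about 6 N). I'll release, back off upwards, and go behind the foot.

```bash
python3 -m jog '{"dr":[[0,0,0],[0,0,0],[0,0,0],[0,0,0]],"linear":[[0,0,0],[0,0,0],[0,0,0],[0,0,0]],"fingers":[0.3,0.45,0.5,0.5]}'
python3 -m jog '{"dr":[[0,0,0],[0,0,0],[0,0,0],[0,0,0],[0,0,0]],"linear":[[-0.5,0,0.27],[-1.3,0,0.7],[-2.2,0,1.2],[-2.2,0,1.2],[-2.2,0,1.2]],"fingers":[0.5,0.5,0.5,0.5,0.5]}'
python3 - <<'E'
from h import *
s=sense(); print(s['joint_positions'].round(1)); T=toolT();print(T.round(4))
Rt=pose(YAW,90,-1); t=BE-.110*u; t[2]=.15; print(t); plan(Rt,t,6)
s,_,W=snap('wrist'); cv2.imwrite('pics/w7.png',cv2.resize(s['image'],(600,375)))
E
```

```text
time: 10.12
ee_pos: [0.4671, 0.1667, 0.0463]
tool_rot: [-0.0, 61.9, -173.1]
ft_force: [-0.6, -0.5, -1.0]
gripper_width: 0.0425
time: 10.53
ee_pos: [0.4662, 0.1664, 0.1434]
tool_rot: [-0.0, 61.8, -173.1]
ft_force: [-0.2, -0.8, 0.5]
gripper_width: 0.0424
[13.8 31.1 84.9  3.3 92.  96.2]
[[-4.684e-01  1.205e-01 -8.753e-01  4.662e-01]
 [-5.660e-02 -9.927e-01 -1.063e-01  1.664e-01]
 [-8.817e-01 -2.000e-04  4.718e-01  1.434e-01]
 [ 0.000e+00  0.000e+00  0.000e+00  1.000e+00]]
[0.37831992 0.15579437 0.15      ]
n 6 dr/row [-0.01, 4.69, 0.01]
[0.6, -0.0, 1.35], [0.49, -0.0, 1.4], [0.37, -0.0, 1.43], [0.25, -0.0, 1.46], [0.13, -0.0, 1.47], [0.01, -0.0, 1.48],
```

View pics/w7.png

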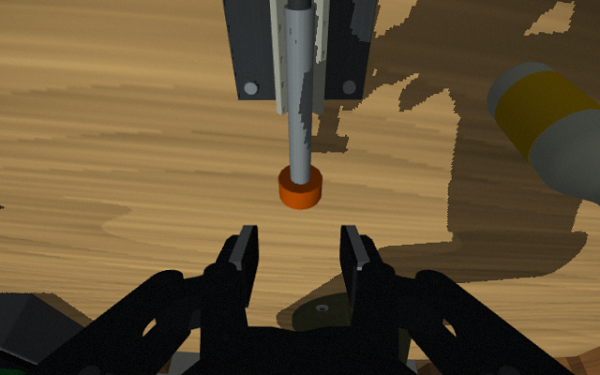

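The rod lies freely and balanced in the V, foot at (300,186). Going behind the foot with the fingers shut.

```bash
python3 -m jog '{"dr":[[0,4.69,0],[0,4.69,0],[0,4.69,0],[0,4.69,0],[0,4.69,0]],"linear":[[0.6,0,1.35],[0.49,0,1.4],[0.37,0,1.43],[0.25,0,1.46],[0.13,0,1.47]],"fingers":[0,0,0,0,0]}'
python3 -m jog '{"dr":[[0,4.69,0],[0,0,0],[0,0,0]],"linear":[[0,0,1.48],[0,0,0],[0,0,0]],"fingers":[0,0,0]}'
python3 - <<'E'
from h import *
s=sense(); print(s['joint_positions'].round(1),s['gripper_width']); T=toolT();print(T.round(4))
Rt=pose(YAW,90,-1); t=BE-.110*u; t[2]=.05; plan(Rt,t,5)
E
```

```text
time: 11.0
ee_pos: [0.3926, 0.1575, 0.1478]
tool_rot: [-0.5, 85.6, -173.5]
ft_force: [0.8, 0.3, 1.2]
gripper_width: -0.0003
time: 11.25
ee_pos: [0.378, 0.1559, 0.1495]
tool_rot: [-158.1, 89.9, 28.8]
ft_force: [0.3, -0.1, -0.0]
gripper_width: 0.0003
[ 17.3   5.2 114.5   0.   60.2 100.3] 0.00028236451966386186
[[ 1.400e-03  1.210e-01 -9.927e-01  3.780e-01]
 [ 7.000e-04 -9.927e-01 -1.210e-01  1.559e-01]
 [-1.000e+00 -6.000e-04 -1.400e-03  1.495e-01]
 [ 0.000e+00  0.000e+00  0.000e+00  1.000e+00]]
n 5 dr/row [-0.01, -0.02, 0.01]
[1.99, 0.0, -0.0], [1.99, 0.0, -0.0], [1.99, 0.0, -0.0], [1.99, 0.0, -0.0], [1.99, 0.0, -0.01],
```

```bash
python3 -m jog '{"dr":[[0,0,0],[0,0,0],[0,0,0],[0,0,0],[0,0,0]],"linear":[[2,0,0],[2.5,0,0],[2.5,0,0],[2,0,0],[1,0,0]],"fingers":[0,0,0,0,0]}'
python3 -m jog '{"dr":[[0,0,0],[0,0,0],[0,0,0],[0,0,0],[0,0,0]],"linear":[[0,0,-0.4],[0,0,-0.4],[0,0,-0.4],[0,0,-0.4],[0,0,-0.2]],"fingers":[0,0,0,0,0]}'
python3 -m jog '{"dr":[[0,0,0],[0,0,0],[0,0,0],[0,0,0],[0,0,0]],"linear":[[0,0,-0.2],[0,0,-0.2],[0,0,-0.2],[0,0,-0.2],[0,0,-0.2]],"fingers":[0,0,0,0,0]}'
python3 -m jog '{"dr":[[0,0,0],[0,0,0],[0,0,0],[0,0,0],[0,0,0]],"linear":[[0,0,-0.2],[0,0,-0.2],[0,0,-0.2],[0,0,-0.2],[0,0,-0.2]],"fingers":[0,0,0,0,0]}'
python3 - <<'E'
from h import *
print(((toolT()[:3,3]-BE)@u*1000).round(1), ((toolT()[:3,3]-BE)@[-u[1],u[0],0]*1000).round(1))
E
```

```text
time: 11.67
ee_pos: [0.3785, 0.1556, 0.0464]
tool_rot: [4.4, 89.8, -168.8]
ft_force: [-0.1, -0.3, 0.2]
gripper_width: -0.0001
time: 12.08
ee_pos: [0.3976, 0.1582, 0.0494]
tool_rot: [-162.9, 89.9, 24.0]
ft_force: [0.7, 0.3, -0.3]
gripper_width: -0.0002
time: 12.5
ee_pos: [0.4065, 0.1592, 0.0487]
tool_rot: [-63.4, 90.0, 123.5]
ft_force: [-0.6, -0.6, -0.0]
gripper_width: -0.0
time: 12.92
ee_pos: [0.4165, 0.1604, 0.0486]
tool_rot: [-85.1, 90.0, 101.8]
ft_force: [-1.9, -0.1, 1.6]
gripper_width: -0.0002
-71.6 -0.1
```

```bash
for i in 1; do :; done
python3 -m jog '{"dr":[[0,0,0],[0,0,0],[0,0,0],[0,0,0],[0,0,0]],"linear":[[0,0,-0.2],[0,0,-0.2],[0,0,-0.2],[0,0,-0.2],[0,0,-0.2]],"fingers":[0,0,0,0,0]}'
python3 -m jog '{"dr":[[0,0,0],[0,0,0],[0,0,0],[0,0,0],[0,0,0]],"linear":[[0,0,-0.2],[0,0,-0.2],[0,0,-0.2],[0,0,-0.2],[0,0,-0.2]],"fingers":[0,0,0,0,0]}'
python3 - <<'E'
from h import *
T=toolT(); print(((T[:3,3]-BE)@u*1000).round(1), ((T[:3,3]-BE)@[-u[1],u[0],0]*1000).round(1),sense()['ft_force'])
a=snap('scene')[0]['image'][110:190,290:390]; b,_,W=snap('wrist')
cv2.imwrite('pics/w8.png',np.vstack([cv2.resize(a,(500,400),interpolation=3)[50:300],cv2.resize(b['image'][:300],(500,234))]))
E
```

```text
time: 13.33
ee_pos: [0.4264, 0.1616, 0.0486]
tool_rot: [-86.7, 90.0, 100.2]
ft_force: [-2.0, 0.7, 0.4]
gripper_width: -0.0002
time: 13.75
ee_pos: [0.4355, 0.1628, 0.0485]
tool_rot: [-2.7, 89.9, -175.8]
ft_force: [-8.7, 0.9, 6.1]
gripper_width: 0.0001
-52.4 -0.1 [-8.66128499  0.88796548  6.08113446]
```

View pics/w8.png

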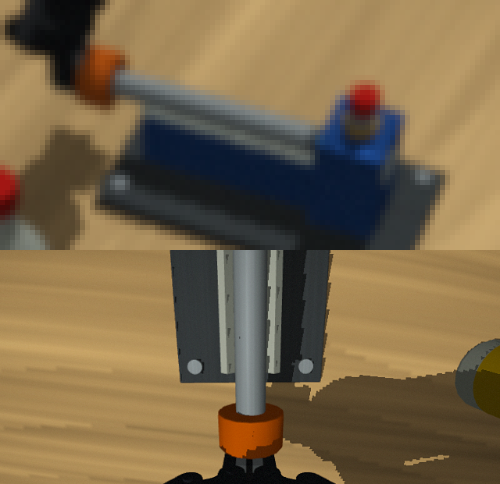

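The rod is under the plunger, straight in the V, with about 20 mm to go. Continuing slowly.

```bash
python3 -m jog '{"dr":[[0,0,0],[0,0,0],[0,0,0],[0,0,0],[0,0,0]],"linear":[[0,0,-0.15],[0,0,-0.15],[0,0,-0.15],[0,0,-0.15],[0,0,-0.15]],"fingers":[0,0,0,0,0]}'
python3 -m jog '{"dr":[[0,0,0],[0,0,0],[0,0,0],[0,0,0],[0,0,0]],"linear":[[0,0,-0.15],[0,0,-0.15],[0,0,-0.15],[0,0,-0.15],[0,0,-0.05]],"fingers":[0,0,0,0,0]}'
python3 - <<'E'
from h import *
T=toolT(); print(((T[:3,3]-BE)@u*1000).round(1), ((T[:3,3]-BE)@[-u[1],u[0],0]*1000).round(1),sense()['ft_force'])
E
```

```text
time: 14.27
ee_pos: [0.4433, 0.1637, 0.0485]
tool_rot: [-12.2, 89.9, 174.7]
ft_force: [-6.0, 1.8, 3.1]
gripper_width: -0.0002
time: 14.68
ee_pos: [0.45, 0.1645, 0.0486]
tool_rot: [-23.9, 90.0, 163.0]
ft_force: [-4.2, 2.0, 1.7]
gripper_width: 0.0
-37.8 -0.1 [-4.15628855  2.03589809  1.72455056]
```

```bash
for k in 1; do :; done
python3 -m jog '{"dr":[[0,0,0],[0,0,0],[0,0,0],[0,0,0]],"linear":[[0,0,-0.1],[0,0,-0.1],[0,0,-0.1],[0,0,-0.1]],"fingers":[0,0,0,0]}' | egrep 'pos|force'
python3 -m jog '{"dr":[[0,0,0],[0,0,0]],"linear":[[0,0,-0.1],[0,0,0]],"fingers":[0,0]}'| egrep 'pos|force'
python3 -m jog '{"dr":[[0,0,0],[0,0,0]],"linear":[[0,0,-0.05],[0,0,0]],"fingers":[0,0]}'| egrep 'pos|force'
```

```text
ee_pos: [0.454, 0.165, 0.0486]
ft_force: [-2.8, 1.9, 1.0]
ee_pos: [0.4555, 0.165, 0.0487]
ft_force: [-0.2, 0.6, 0.1]
ee_pos: [0.4557, 0.1651, 0.0487]
ft_force: [1.0, -0.2, 0.8]
```

```bash
python3 -m jog '{"dr":[[0,0,0],[0,0,0]],"linear":[[0,0,-0.05],[0,0,0]],"fingers":[0,0]}' | egrep 'pos|force'
python3 -m jog '{"dr":[[0,0,0],[0,0,0]],"linear":[[0,0,-0.05],[0,0,0]],"fingers":[0,0]}'| egrep 'pos|force'
python3 -m jog '{"dr":[[0,0,0],[0,0,0]],"linear":[[0,0,-0.05],[0,0,0]],"fingers":[0,0]}'| egrep 'pos|force'
```

```text
ee_pos: [0.456, 0.1651, 0.0486]
ft_force: [-1.5, -0.5, 1.7]
ee_pos: [0.4561, 0.1651, 0.0486]
ft_force: [-4.7, -1.0, 4.0]
ee_pos: [0.4561, 0.1652, 0.0485]
ft_force: [-10.0, -1.2, 6.4]
```

It stopped at the expected place with force rising to 10 N: flush. Backing off straight and checking.

```bash
python3 -m jog '{"dr":[[0,0,0],[0,0,0],[0,0,0],[0,0,0],[0,0,0]],"linear":[[0,0,0.2],[0,0,0.8],[0,0,2],[0,0,2],[-1,0,1]],"fingers":[0,0,0,0,0]}' | egrep 'pos|force'
python3 -m jog '{"dr":[[0,0,0],[0,0,0],[0,0,0],[0,0,0],[0,0,0]],"linear":[[-3,0,0],[-3,0,0],[-3,0,0],[0,0,0],[0,0,0]],"fingers":[0,0,0,0,0]}'
python3 - <<'E'
from h import *
s,_,W=snap('wrist'); im=s['image']; hsv=cv2.cvtColor(im,cv2.COLOR_BGR2HSV)
org=(hsv[...,0]>3)&(hsv[...,0]<16)&(hsv[...,1]>190)&(W[...,2]>.035)&(W[...,2]<.08)&(abs(W[...,0]-.47)<.05)
m=W[org]; x=(m-BE)@u*1e3; y=(m-BE)@[-u[1],u[0],0]*1e3; print('foot along',np.percentile(x,[1,50,99]).round(1),'y',y.min().round(1),y.max().round(1),'z',m[:,2].max())
wh=(hsv[...,1]<50)&(hsv[...,2]>90)&(W[...,2]>.045)&(W[...,2]<.058)&(abs(W[...,0]-.5)<.03)&(abs(W[...,1]-.17)<.03)
print('V start',np.percentile((W[wh]-BE)@u*1e3,[0.5,2]))
kn=((hsv[...,0]<8)|(hsv[...,0]>172))&(hsv[...,1]>150)&(W[...,2]>.08)&(abs(W[...,0]-.615)<.02)
print('knob top',np.percentile(W[kn][:,2],[50,90,99]).round(4) if kn.any() else None)
f=np.load('w4.npz')['W']; k=(f[...,2]>.085)&(abs(f[...,0]-.6166)<.008)&(abs(f[...,1]-.1837)<.008); print('knob top before',np.percentile(f[k][:,2],[50,90,99]).round(4))
sc,_,S=snap('scene'); tp,_,Tp=snap('top')
for nm,now,b4 in (('scene',S,np.load('scene.npy')),('top',Tp,np.load('top.npy'))):
    for o,c,r in (('glue',(.499,-.016),.04),('tape',(.512,-.172),.05),('panel',(.72,-.21),.16)):
        g=[]
        for w in (b4,now):
            q=w[(np.hypot(w[...,0]-c[0],w[...,1]-c[1])<r)&(w[...,2]>.012)]; g.append(q.mean(0))
        print(nm,o,((g[1]-g[0])*1e3).round(1))
    k=[ (lambda w:np.percentile(w[(np.hypot(w[...,0]-.615,w[...,1]-.184)<.01)&(w[...,2]>.085)][:,2],[50,90]).round(4))(w) for w in (b4,now)]; print('knob',k)
cv2.imwrite('pics/w9.png',np.vstack([cv2.resize(sc['image'][115:185,290:390],(600,420),interpolation=3)[:340],cv2.resize(im[:260,160:480],(320,260))[:, :].repeat(1,0) if 0 else cv2.resize(im[:240,120:520],(600,260))]))
E
```

```text
ee_pos: [0.3945, 0.1574, 0.0572]
ft_force: [-0.1, -0.1, -0.1]
time: 16.68
ee_pos: [0.3978, 0.1582, 0.1498]
tool_rot: [-167.7, 89.8, 19.2]
ft_force: [-0.2, -0.5, -1.3]
gripper_width: 0.0
foot along [-19.6 -10.1  -0.6] y -18.2 16.4 z 0.07358045011572009
V start [1.2816328 1.9104787]
knob top None
knob top before [0.0986 0.0997 0.1003]
scene glue [-0.   0.2 -0. ]
scene tape [0.  0.  0.1]
scene panel [-0.1 -0.2 -0. ]
knob [array([0.0983, 0.1025]), array([0.0989, 0.1024])]
top glue [0.1 0.  0. ]
top tape [-0.2 -0.  -0.1]
top panel [-0.2 -0.4 -0.1]
knob [array([0.0993, 0.1016]), array([0.0986, 0.1019])]
```

View pics/w9.png

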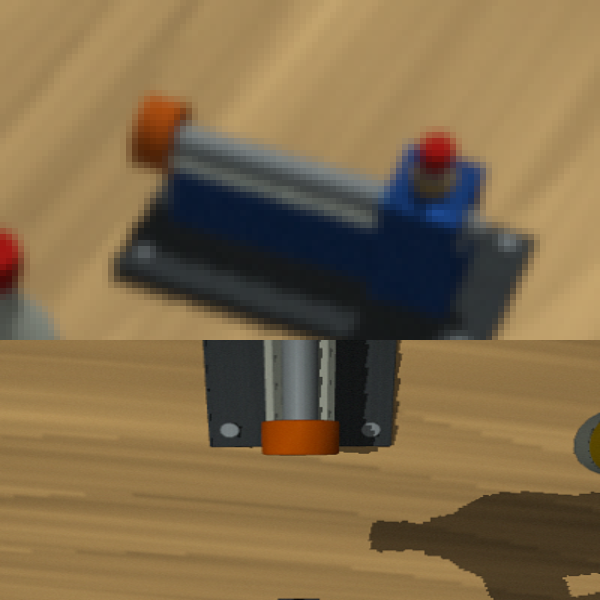

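```bash
python3 -c "
from workcell import job_done; print(job_done())"
```

```text
the job is handed in; nothing more can be done
None
```

The rod is lying home in the bed, its foot flush against the end, and I handed the job in at about 17 s of the 56 s allowed. I gripped the shaft and laid the rod in the V with its face about 58 mm out and its tip outside the clamp. Then I let go and pushed the foot home with the fingers shut.

Last checks:
- **Flush fit:** the push stopped dead where expected. The TCP no longer advanced while the force rose to 10 N. The wrist depth puts the foot's face 0.6 mm from my bed-end estimate, which is within calibration.
- **Plunger:** the push force was about 9 N at the tapered tip and 3–6 N on the shaft, then fell to about 0 just before home, as if the plunger had dropped into the groove. I could not confirm this by looking. The knob's height read within 1 mm of its starting value, no better than noise, and the final wrist picture did not include the knob.
- **Bystanders:** the glue bottle, tape measure and panel moved no more than 0.4 mm in either fixed camera, which is noise level. The robot stood clear of everything at hand-in.

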